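# Find the nut driver that fits the rotor

## Task

Lift the socket caddy by its handle, carry it level to the blue outline on the white pad and set it down there. Then try its purple-handled sockets on the hex nut sunk in the centrifuge rotor that stands on the same pad, putting any that does not fit back upright in a caddy pocket, until one goes fully home over the nut; finish still gripping that socket, upright and fully seated on the nut. Do not push the tip box, microplate or bottle about.

Things in the scene. Friction and masses are not known exactly. Their poses are not given: they have to be found in the camera images.
- caddy: Cream caddy, 190 (its x) by 148 mm (its y), loose, 0.7 kg with its load. Origin: centre of underside. Floor 5 mm thick; four square pockets 52 mm inside, 3 mm walls up to 28 mm above the underside, centred at x = +-62, y = +-42 mm. Three hold the sockets, one a black adapter, in any order.
- caddy_handle (a point): Centre of the caddy's purple handle bar, 85 mm above its underside, over its middle. Bar 62 mm long along the caddy's x, 16 mm wide (y), 14 mm tall, on two uprights at x = +-26 mm: pinch it across y at the middle. Axes as the caddy's.
- socket_a: Socket, 82 mm tall, 90 g, mouth down in a caddy pocket. Hex steel mouth 18 mm deep; flange disc 45 mm across at 18-23 mm; neck; purple round grip 28 mm across at 40-82 mm. Mouths are 16, 23 or 30 mm across flats, unseen from above; which is which must be found by trying. Origin: centre of the mouth's lower edge, z up; two flats face its +x and -x (60 degrees on is the same).
- socket_b: As socket_a, with one of the other mouth sizes.
- socket_c: As socket_a, with the remaining mouth size.
- drive_adapter: Black adapter with a square steel end, 52 mm tall, base 45 mm across; stands in the fourth pocket, does not fit the nut, just rides along. Origin: centre of underside.
- spot (a point): Centre of the blue outline (208 x 164 mm, long side along x) on the white pad, at bench level. Axes: the pad's (x along its 220 mm side, y along its 420 mm side, towards the rotor).
- nut (a point): Centre of the flat top of the brass hex nut in the rotor on the white pad, 72 mm above the bench, 215 mm from spot along the pad's y. Two flats face this point's +x and -x; z up. Nut 12 mm tall plus a 3 mm tapered stud end on top; 14, 21 or 28 mm across flats, differing from start to start. A socket fits the nut 2 mm narrower than its mouth.
- well (a point): Centre of the floor of the round well that the nut stands in, 12 mm below nut, same axes; its rim is 14 mm above this point, 62 mm across outside, in a fixed aluminium rotor 150 mm across. A socket too small stops on the nut, one too large on the rim; only the right one goes down to this floor (about 2 mm gap round it). Two spare rotors stand off the pad.
- tip_box: Cream pipette-tip box with purple rack and open clear lid, 85 x 125 mm, 60 mm tall without the lid; bystander. Origin: centre of underside.
- microplate: Grey 96-well plate on a black base, 86 x 128 x 28 mm; bystander. Origin: centre of underside.
- dispenser: White plastic bottle with orange label, 68 mm across, about 190 mm tall; bystander. Origin: centre of underside.
Not all that is in view belongs to the job. What is shaped like the socket_a but green or turquoise is not meant.

How it is judged:
On the way, in this order (a step that is already met when the one before it is completed fails the run):
1. the caddy is lifted clear of the bench (height (world z) of caddy above 0.02 m and contact force between the fingers and caddy above 1 N), for 0.1 s.
2. the caddy stands on the blue outline with all its sockets in it (horizontal distance between caddy and spot below 0.04 m and height (world z) of caddy below 0.004 m and angle between caddy's own z axis and vertical below 0.06 rad and linear speed of caddy below 0.02 m/s and z of socket_a in the frame of caddy between 0 and 0.01 m and x of socket_a in the frame of caddy between -0.09 and 0.09 m and y of socket_a in the frame of caddy between -0.07 and 0.07 m and angle between each of socket_a, socket_b, socket_c's own z axis and vertical below 0.12 rad and z of socket_b in the frame of caddy between 0 and 0.01 m and x of socket_b in the frame of caddy between -0.09 and 0.09 m and y of socket_b in the frame of caddy between -0.07 and 0.07 m and z of socket_c in the frame of caddy between 0 and 0.01 m and x of socket_c in the frame of caddy between -0.09 and 0.09 m and y of socket_c in the frame of caddy between -0.07 and 0.07 m), for 0.2 s.
At the end, for the whole second after the job is handed in: One socket is gripped (over 2 N), still, upright within 0.1 rad, within 5 mm of the nut's axis, its mouth 8 mm or more below the nut's top; the other two stand upright on the caddy's floor (within 5 mm); the caddy stands on the bench within 40 mm of the outline's centre (horizontal distance between caddy and spot below 0.04 m and height (world z) of caddy below 0.004 m and angle between caddy's own z axis and vertical below 0.06 rad and ((z of socket_a in the frame of nut below -0.008 m and horizontal distance between socket_a and nut below 0.005 m and angle between socket_a's own z axis and vertical below 0.1 rad and contact force between the fingers and socket_a above 2 N and linear speed of socket_a below 0.02 m/s and (z of socket_b in the frame of caddy between 0 and 0.01 m and x of socket_b in the frame of caddy between -0.09 and 0.09 m and y of socket_b in the frame of caddy between -0.07 and 0.07 m and angle between socket_b's own z axis and vertical below 0.12 rad) and (z of socket_c in the frame of caddy between 0 and 0.01 m and x of socket_c in the frame of caddy between -0.09 and 0.09 m and y of socket_c in the frame of caddy between -0.07 and 0.07 m and angle between socket_c's own z axis and vertical below 0.12 rad)) or (z of socket_b in the frame of nut below -0.008 m and horizontal distance between socket_b and nut below 0.005 m and angle between socket_b's own z axis and vertical below 0.1 rad and contact force between the fingers and socket_b above 2 N and linear speed of socket_b below 0.02 m/s and (z of socket_a in the frame of caddy between 0 and 0.01 m and x of socket_a in the frame of caddy between -0.09 and 0.09 m and y of socket_a in the frame of caddy between -0.07 and 0.07 m and angle between socket_a's own z axis and vertical below 0.12 rad) and (z of socket_c in the frame of caddy between 0 and 0.01 m and x of socket_c in the frame of caddy between -0.09 and 0.09 m and y of socket_c in the frame of caddy between -0.07 and 0.07 m and angle between socket_c's own z axis and vertical below 0.12 rad)) or (z of socket_c in the frame of nut below -0.008 m and horizontal distance between socket_c and nut below 0.005 m and angle between socket_c's own z axis and vertical below 0.1 rad and contact force between the fingers and socket_c above 2 N and linear speed of socket_c below 0.02 m/s and (z of socket_a in the frame of caddy between 0 and 0.01 m and x of socket_a in the frame of caddy between -0.09 and 0.09 m and y of socket_a in the frame of caddy between -0.07 and 0.07 m and angle between socket_a's own z axis and vertical below 0.12 rad) and (z of socket_b in the frame of caddy between 0 and 0.01 m and x of socket_b in the frame of caddy between -0.09 and 0.09 m and y of socket_b in the frame of caddy between -0.07 and 0.07 m and angle between socket_b's own z axis and vertical below 0.12 rad)))); the arm keeps its last pose, push and grip.
It fails at once if the caddy is tipped more than 0.3 rad while carried (angle between caddy's own z axis and vertical above 0.3 rad).
It fails at once if the tip box, microplate or bottle is pushed more than 40 mm (distance of any of tip_box, microplate, dispenser from where it was at the start of the episode above 0.04 m).
It also fails if it takes over 72 s, if anything falls off the work surface, if the arm or the gripper's body presses on something with over 40 N, if the wrist force passes 120 N, or if a joint passes its speed limit or range.

## Robot

A 6-joint arm with a two-finger parallel gripper is mounted at the origin on the work surface. World frame = base frame: x ahead of the robot, y to its left, z up, the work surface at z = 0. Lengths are in m, angles in rad, forces in N, time in s.
With the tool pointing down it reaches from about 0.375 to 0.975 m from the base axis. Payload 3.8 kg.
Tool frame: the origin (TCP) lies midway between the tips of the shut fingers; the grasp point (between the pads) lies 19 mm behind it; x points along the fingers, y is the direction in which the jaws open and shut, and the axes are right-handed (so a half turn about x gives the same grasp; the last joint's range is limited). The gripper opens to 88 mm and grips with 3 to 60 N. Pads are 18 mm wide; open, the fingers measure 123 mm over their backs; the gripper's body (75 mm by 187 mm) begins 45 mm behind the grasp point.
Start: joints at [1.113, 0.264, 1.604, -0, 1.274, -0.037], TCP at [0.276, 0.616, 0.239] pointing down, gripper open.
Joint ranges: [-2.63, 2.63], [-0.94, 2.18], [0.31, 2.57], [-1.31, 4.45], [0, 2.66], [-2.55, 2.55]. Speed limits (rad/s): [2.57, 2.57, 3.14, 3.14, 3.14, 3.14].

## Interface

Orientations are given as a 3x3 rotation matrix whose columns are the frame's x, y, z axes.
In Python, from station import * gives the robot as it stands. The module is installed in compiled form; this text tells all that it offers. Calls block until the motion is done:
- movep(position, orientation): joint-space move of the TCP to a pose.
- movel(position, max_speed=0.15, frame=None): straight line of the TCP; frame=None keeps the orientation; max_speed is the mean speed in m/s.
- movej(angles): joint-space move.
- set_gripper(opening): finger opening in m; the grip force is fixed at half the most; returns when the fingers have stopped.
- sleep(seconds).
- solve_ik(position, orientation): joint angles nearest the present ones, or None.
- get_obs(): the state.
- capture(name): name is "side" or "top" or "wrist"; returns a dict with "frame" (384x512x3 uint8, red, green, blue), "intrinsics" (3x3 intrinsics, pixels), "R" (3x3) and "t" (3): a world point X has camera coordinates R X + t. Camera axes: x right, y down, z forward; pixel columns grow to the right and rows downward; lengths in m; the calibration is good to about 2 mm. A picture is of the moment at which its call begins. There is no depth.
A pose or a line that the arm cannot do raises PlanningError and nothing moves.
- finish_job(): hands the job in, once; it reports no verdict.
The state is a dict: "time": time; "q": joint angles; "joint_velocities": joint speeds; "joint_torque": joint torques, N m; "tcp_pos": TCP position; "tcp_rot": TCP orientation; "contact_force": force on the tool from outside, world axes, zero at the start; "wrist_torque": the same for the moment, N m; "finger_gap": finger opening in m.
Only numpy, scipy, OpenCV 4.12 (cv2) and the standard library are available. Lean on these libraries where they do the work, as an engineer would, in place of code of your own. Each camera call takes 0.05 s, during which the arm holds its last target. There are 200 camera calls.

## Working session

There is one attempt and no reset: what is moved stays moved. The work goes in short steps, each a Python script; the robot and the scene stay as the last script left them, time stands still between calls to the robot, and variables do not carry over. Pictures are saved under pics/ and viewed, about 8 in all and at most 12, crops included, and the job is handed in when it is done.

```bash
mkdir -p pics; python3 - <<'E'
from station import *
import cv2,numpy as np,pickle
o=get_obs();print(o["time"],o["q"],o["finger_gap"],o["tcp_rot"])
d={}
for n in("top","side","wrist"):
    c=capture(n);d[n]=c;print(n,c["intrinsics"].tolist(),c["R"].round(4).tolist(),c["t"].round(4).tolist())
pickle.dump(d,open("c0.pkl","wb"))
im=[cv2.cvtColor(d[n]["frame"],cv2.COLOR_RGB2BGR) for n in("top","side")]
cv2.imwrite("pics/top.png",cv2.resize(im[0],(800,600),interpolation=cv2.INTER_CUBIC))
cv2.imwrite("pics/side.png",cv2.resize(im[1],(800,600),interpolation=cv2.INTER_CUBIC))
E
```

```text
0.0 [ 1.11310345e+00  2.64765081e-01  1.60538389e+00 -2.65565723e-05
  1.27371514e+00 -3.69016898e-02] 0.08843023949235393 [[-9.80931264e-04  4.08474511e-01  9.12769199e-01]
 [-2.04888730e-03  9.12766902e-01 -4.08475685e-01]
 [-9.99997420e-01 -2.27084779e-03 -5.84433535e-05]]
top [[435.7467536396478, 0.0, 251.41138173085665], [0.0, 435.7467536396478, 192.46449932521227], [0.0, 0.0, 1.0]] [[-0.0091, -0.9995, -0.0297], [-0.9903, 0.0132, -0.1387], [0.139, 0.0282, -0.9899]] [-0.0381, 0.5645, 1.1562]
side [[371.4304851141395, 0.0, 259.07840546525756], [0.0, 371.4304851141395, 188.79269582760003], [0.0, 0.0, 1.0]] [[0.8388, -0.544, 0.0231], [-0.2887, -0.4803, -0.8282], [0.4616, 0.688, -0.5599]] [-0.5092, 0.1952, 0.7182]
wrist [[289.7750196291157, 0.0, 257.25489529735654], [0.0, 289.7750196291157, 193.4673835419529], [0.0, 0.0, 1.0]] [[0.4088, 0.9126, -0.0024], [0.8784, -0.3927, 0.2722], [0.2475, -0.1133, -0.9622]] [-0.6733, -0.0367, 0.3896]
```

View pics/top.png

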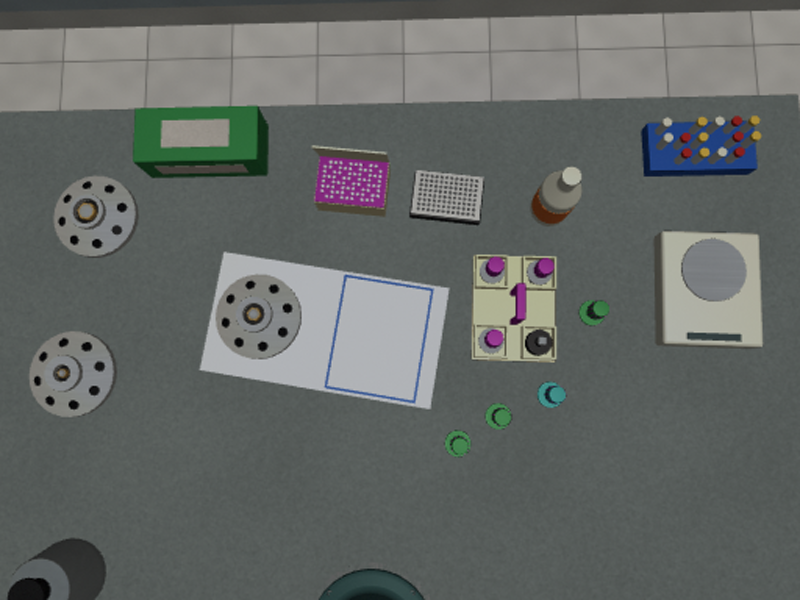

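View pics/side.png

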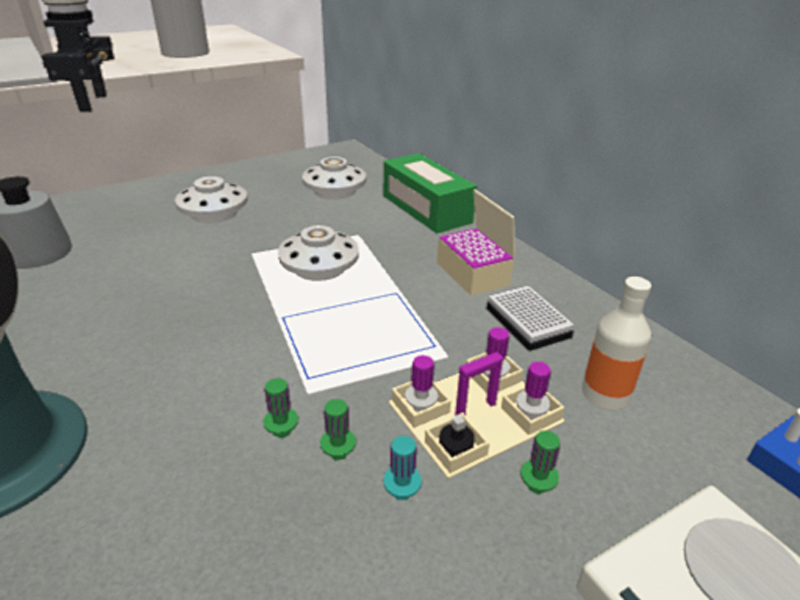

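Top picture (800x600 px): the caddy is centred at about (515,307). Its purple sockets are at (495,266), (545,266) and (494,338), and the black adapter is at (540,342). The target rotor is the one on the white pad at (258,315); the two at (95,215) and (72,373) stand off the pad. The green and turquoise pieces at (595,312), (552,395), (498,416) and (458,443) are decoys outside the caddy.

```bash
cat > h.py <<'E'
from station import *
import cv2,numpy as np
def ray(c,uv,z):
    K,R,t=map(np.array,(c["intrinsics"],c["R"],c["t"]));C=-R.T@t
    uv=np.atleast_2d(uv).astype(float)
    d=np.c_[(uv-K[:2,2])/[K[0,0],K[1,1]],np.ones(len(uv))]@R
    return C[:2]+d[:,:2]*((z-C[2])/d[:,2])[:,None]
def proj(c,X):
    p=np.atleast_2d(X)@np.array(c["R"]).T+c["t"];p=p@np.array(c["intrinsics"]).T
    return p[:,:2]/p[:,2:]
def down(a):  # tool down, jaw (tool y) axis at world yaw a
    x=np.array([0,0,-1.]);y=np.array([np.cos(a),np.sin(a),0]);return np.c_[x,y,np.cross(x,y)]
def hsv(c): return cv2.cvtColor(c["frame"],cv2.COLOR_RGB2HSV)
def seg(c,lo,hi): return cv2.inRange(hsv(c),np.array(lo),np.array(hi))
E
python3 - <<'E'
import pickle
from h import *
c=pickle.load(open("c0.pkl","rb"))["top"]
print("cam",-np.array(c["R"]).T@c["t"], "wristcam",(lambda w:-np.array(w["R"]).T@w["t"])(pickle.load(open("c0.pkl","rb"))["wrist"]))
def rect(m,z,name,mn=30):
    cs,_=cv2.findContours(m,cv2.RETR_EXTERNAL,cv2.CHAIN_APPROX_NONE)
    for k in cs:
        if cv2.contourArea(k)<mn: continue
        w=ray(c,k[:,0],z);r=cv2.minAreaRect(w.astype(np.float32)*1000)
        print(name,"px",k[:,0].mean(0).round(),"ctr",np.round(r[0],1),"size",np.round(r[1],1),"ang",round(r[2],2))
rect(seg(c,(100,90,60),(125,255,255)),0,"blue",300)
rect(seg(c,(140,90,40),(165,255,255)),.092,"purple@92")
rect(seg(c,(20,25,100),(36,140,255)),.028,"cream@28",800)
H=hsv(c); print(H[200,330],H[180,320])
# rotor rim search: hough in rectified view z=.074
n=np.array([[x,y,.074] for x,y in [(0,0)]])
s=cv2.imread("pics/top.png")
E
```

```text
cam [ 0.39798005 -0.07813454  1.22164673] wristcam [0.21099256 0.64425224 0.3833066 ]
blue px [243. 217.] ctr [503.4 -17.3] size [163.8 207.9] ang 79.93
blue px [452.  93.] ctr [ 851.9 -614.9] size [ 92.6 196.9] ang 0.11
purple@92 px [316. 216.] ctr [ 492.9 -211.3] size [28.5 25.9] ang 89.31
purple@92 px [332. 194.] ctr [ 549.9 -254.5] size [23.4 68.8] ang 87.94
purple@92 px [348. 171.] ctr [ 610.7 -299. ] size [27.7 33.9] ang 42.86
purple@92 px [316. 170.] ctr [ 613.9 -216.2] size [26. 34.] ang 44.27
purple@92 px [225. 116.] ctr [765.6  24.4] size [119.2  81. ] ang 83.44
cream@28 px [330. 196.] ctr [ 551.5 -255.6] size [145.5 187.1] ang 87.6
[151 188  65] [ 33  47 179]
```

```bash
python3 - <<'E'
import pickle
from h import *
c0=pickle.load(open("c0.pkl","rb"))["top"]
print("pred nut px top(800)",proj(c0,[.541,.1944,.074])/.64)
a=np.deg2rad
def go(p,yaw):
    best=None
    for y in (yaw,yaw+np.pi):
        q=solve_ik(p,down(y))
        if q is not None and (best is None or abs(q[5])<abs(best[1][5])): best=(y,q)
    movep(p,down(best[0]));print(best[0],np.round(best[1],2));return best[0]
go([.541,.1944,.20],a(80)); w1=capture("wrist")
go([.550,-.2545,.19],a(87.7)); w2=capture("wrist"); t2=capture("top")
pickle.dump((w1,w2,t2),open("c1.pkl","wb"))
o=get_obs();print(o["time"],o["tcp_pos"])
f=[cv2.cvtColor(w["frame"],cv2.COLOR_RGB2BGR) for w in(w1,w2)]
pn=proj(w1,[.541,.1944,.072])[0];ph=proj(w2,[.55,-.2545,.092])[0];print(pn,ph)
u,v=map(int,pn)
crop=cv2.resize(f[0][max(0,v-60):v+60,max(0,u-60):u+60],(400,400),interpolation=cv2.INTER_CUBIC)
crop=cv2.copyMakeBorder(crop,0,0,0,0,cv2.BORDER_CONSTANT)
g=cv2.resize(f[1],(400,300));out=np.zeros((400,800,3),np.uint8);out[:,:400]=crop;out[:300,400:]=g
cv2.imwrite("pics/w12.png",out)
E
```

```text
pred nut px top(800) [[252.64581212 313.06799293]]
1.3962634015954636 [ 0.3   0.1   1.87 -0.    1.17 -1.09]
4.67224640758882 [-0.47  0.17  1.81 -0.    1.16  1.14]
4.0417 [ 0.5503     -0.25378749  0.19002587]
[256.79144089 186.86995665] [257.75037748 193.99549868]
```

View pics/w12.png

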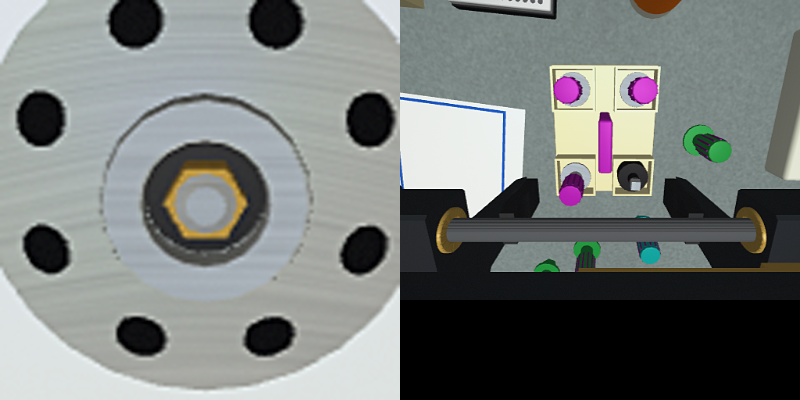

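The nut is about 21 mm across flats: its corners span 82 px against 209 px for the 62 mm rim. Its centre falls on the predicted point, and its flats face along the pad's axes, so the 23 mm socket is wanted. The caddy is in the right half, with the handle at about (605,143). Next I refine the caddy pose by a least-squares fit.

```bash
cat >> h.py <<'E'
from scipy.optimize import minimize
def boxes():
    B=lambda x0,x1,y0,y1,z0,z1:np.array([[x,y,z] for x in(x0,x1) for y in(y0,y1) for z in(z0,z1)])/1000
    return [B(-31,31,-8,8,78,92)]+[B(s*26-5,s*26+5,-5,5,5,80) for s in(-1,1)]
def fit_handle(c,x0,y0,a0,mask=None):
    m=seg(c,(140,90,30),(165,255,255)) if mask is None else mask
    n,l,st,ce=cv2.connectedComponentsWithStats(m)
    p=proj(c,[x0,y0,.092])[0]
    i=1+np.argmin([np.hypot(*(ce[k]-p))+(1e3 if st[k,4]<60 else 0) for k in range(1,n)])
    M=(l==i).astype(np.uint8)
    def ren(v):
        R=np.array([[np.cos(v[2]),-np.sin(v[2])],[np.sin(v[2]),np.cos(v[2])]]);o=np.zeros(M.shape,np.uint8)
        for b in boxes():
            X=b.copy();X[:,:2]=b[:,:2]@R.T+v[:2]
            h=cv2.convexHull(proj(c,X).astype(np.float32))
            cv2.fillConvexPoly(o,np.round(h*16).astype(np.int32),1,shift=4)
        return o
    f=lambda s:1-(lambda o:(o&M).sum()/(o|M).sum())(ren([x0+s[0]*.01,y0+s[1]*.01,a0+s[2]*.1]))
    r=minimize(f,[0,0,0],method="Nelder-Mead",options=dict(initial_simplex=np.array([[0,0,0],[1,0,0],[0,1,0],[0,0,1.]])-.25))
    return np.array([x0,y0,a0])+r.x*[.01,.01,.1],1-r.fun
E
python3 - <<'E'
import pickle
from h import *
c0=pickle.load(open("c0.pkl","rb"));w1,w2,t2=pickle.load(open("c1.pkl","rb"))
for n,c in(("top",c0["top"]),("side",c0["side"]),("wrist",w2)): print(n,fit_handle(c,.551,-.255,-.042))
m=seg(w2,(20,25,100),(36,140,255));cs,_=cv2.findContours(m,cv2.RETR_EXTERNAL,cv2.CHAIN_APPROX_NONE)
for k in cs:
    if cv2.contourArea(k)>1500: print(cv2.minAreaRect(ray(w2,k[:,0],.028).astype(np.float32)*1000))
m=seg(w1,(12,90,60),(30,255,255));cs,_=cv2.findContours(m,cv2.RETR_EXTERNAL,cv2.CHAIN_APPROX_NONE)
for k in cs:
    if cv2.contourArea(k)>100:
        w=ray(w1,k[:,0],.072)*1000;print("nut",cv2.minAreaRect(w.astype(np.float32)),w.mean(0))
g=cv2.cvtColor(w1["frame"],cv2.COLOR_RGB2GRAY)
h=cv2.HoughCircles(g,cv2.HOUGH_GRADIENT,1.5,20,param1=80,param2=25,minRadius=26,maxRadius=38)
print(h if h is None else [(ray(w1,k[:2],.074)*1000,k[2]) for k in h[0][:4]])
E
```

```text
top (array([ 0.55329154, -0.25848128, -0.05808493]), np.float64(0.8085106382978723))
side (array([ 0.55793359, -0.25488287,  0.00465807]), np.float64(0.6411960132890365))
wrist (array([ 0.55325295, -0.25855336, -0.02799274]), np.float64(0.890335846470185))
((555.0191040039062, -258.46435546875), (142.77212524414062, 183.09153747558594), 87.76000213623047)
nut ((745.0391235351562, 291.322021484375), (326.0115051269531, 13.974658966064453), 80.0135269165039) [748.65615846 292.62625121]
nut ((697.8814697265625, 381.6677551269531), (80.7325210571289, 35.58936309814453), 9.015024185180664) [697.43039851 382.77488212]
nut ((624.416748046875, -34.28868103027344), (35.75376892089844, 80.5261459350586), 61.84782409667969) [623.97488602 -35.25395023]
nut ((539.8048706054688, 194.82276916503906), (23.442914962768555, 23.126850128173828), 80.02145385742188) [539.93945717 194.95034532]
[(array([[537.25126894, 194.04204618]]), np.float32(30.05)), (array([[632.05702585, 278.64601593]]), np.float32(30.5)), (array([[713.73500512, 339.64522619]]), np.float32(28.85)), (array([[636.39518409, -21.67046727]]), np.float32(32.0))]
```

```bash
python3 - <<'E'
import pickle
from h import *
a=np.deg2rad;y0=a(267.7);y1=a(259.93)
movel([.5535,-.2585,.19],frame=down(y0));movel([.5535,-.2585,.067],max_speed=.1)
set_gripper(0.0);o=get_obs();print(o["finger_gap"],o["contact_force"])
movel([.5535,-.2585,.12],max_speed=.08);o=get_obs();print(o["finger_gap"],o["contact_force"],o["wrist_torque"],o["time"])
s1=capture("side")
movel([.5034,-.0173,.12],max_speed=.12,frame=down(y1))
movel([.5034,-.0173,.072],max_speed=.06);movel([.5034,-.0173,.0665],max_speed=.02)
print(get_obs()["contact_force"]);sleep(.2)
set_gripper(.085);sleep(.2)
movel([.5034,-.0173,.16],max_speed=.15)
movel([.43,-.0173,.20],max_speed=.15)
w=capture("wrist");t=capture("top");s2=capture("side");pickle.dump((s1,w,t,s2),open("c2.pkl","wb"))
print(get_obs()["time"])
print(fit_handle(w,.5034,-.0173,a(-10)),fit_handle(t,.5034,-.0173,a(-10)))
f=lambda c:cv2.cvtColor(c["frame"],cv2.COLOR_RGB2BGR)
out=np.hstack([cv2.resize(f(x),(400,300)) for x in(w,t)]);out2=np.hstack([cv2.resize(f(x),(400,300)) for x in(s1,s2)])
cv2.imwrite("pics/p3.png",np.vstack([out,out2]))
E
```

```text
0.015338499083029446 [ 0.41208713 -0.8023759  -0.54666236]
0.015549243428362076 [-0.00807554  0.29674011 -6.50583528] [0.06271189 0.15407398 0.03410424] 7.5833
[ 0.19146148 -0.08939935 -4.32414594]
14.3417
(array([ 0.504811  , -0.01758293, -0.17889821]), np.float64(0.8856230031948882)) (array([ 0.5009    , -0.0198    , -0.19953293]), np.float64(0.0))
```

View pics/p3.png

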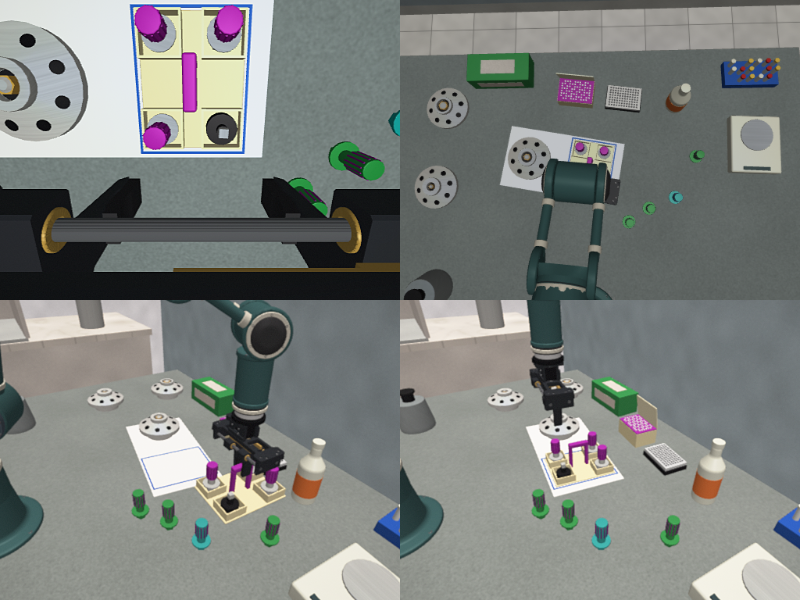

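The caddy is level inside the outline with all its pieces in it. The wrist fit gives centre (.505,-.018) and yaw -10.2°; in the wrist view the sockets are at (147,22), (232,20) and (155,135). I'll take the nearest one, lift it and inspect its mouth with the side camera at several yaws.

```bash
cat >> h.py <<'E'
CAD=(.5048,-.0176,np.deg2rad(-10.2))
def pocket(sx,sy):
    x,y=sx*.062,sy*.042;c,s=np.cos(CAD[2]),np.sin(CAD[2]);return np.array([CAD[0]+c*x-s*y,CAD[1]+s*x+c*y])
def caps(c,lv=190):
    m=seg(c,(140,90,lv),(165,255,255));m=cv2.morphologyEx(m,cv2.MORPH_OPEN,np.ones((3,3)))
    n,l,st,ce=cv2.connectedComponentsWithStats(m)
    return [(ray(c,ce[i],.087)[0].round(4),st[i].tolist()) for i in range(1,n) if st[i,4]>60]
LOOK=np.array([.45,-.28,.36])
def pick(xy,yaw):
    movel([*xy,.12],max_speed=.25,frame=down(yaw)); set_gripper(.06)
    movel([*xy,.049],max_speed=.12); set_gripper(0); print("gap",get_obs()["finger_gap"])
    movel([*xy,.16],max_speed=.15)
def look(yaw,offs):
    r=[]
    for d in offs:
        movep(LOOK,down(yaw+d)); r.append(capture("side"))
    return r
def put(xy,yaw):
    movel([*xy,.17],max_speed=.3,frame=down(yaw)); movel([*xy,.056],max_speed=.12); movel([*xy,.050],max_speed=.03)
    print("put F",get_obs()["contact_force"]); set_gripper(.06); movel([*xy,.15],max_speed=.2)
E
python3 - <<'E'
import pickle
from h import *
_,w,t,_=pickle.load(open("c2.pkl","rb"))
cs=caps(w);print(cs)
for s in((-1,1),(1,1),(1,-1)): print(s,pocket(*s))
y=np.deg2rad(259.93)
xy=min((k[0] for k in cs),key=lambda p:np.hypot(*(p-pocket(-1,1))))
if np.hypot(*(xy-pocket(-1,1)))>.008: print("far",xy); xy=pocket(-1,1)
pick(xy,y); r=look(y,np.deg2rad([0,15,30,45])); pickle.dump(r,open("l1.pkl","wb"))
o=get_obs();print(o["time"],o["finger_gap"],o["contact_force"],o["q"][5])
p=proj(r[0],[*LOOK[:2],LOOK[2]-.03])[0];print(p)
u,v=p.astype(int)
out=np.hstack([cv2.resize(cv2.cvtColor(c["frame"],cv2.COLOR_RGB2BGR)[v-50:v+50,u-33:u+33],(198*1,300),interpolation=cv2.INTER_CUBIC) for c in r])
cv2.imwrite("pics/l1.png",out)
E
```

```text
[(array([ 0.5561, -0.0693]), [279, 15, 31, 28, 686]), (array([0.5681, 0.0068]), [189, 18, 16, 24, 255]), (array([ 0.5062, -0.0182]), [236, 70, 13, 71, 892]), (array([0.4564, 0.0277]), [194, 164, 17, 15, 144])]
(-1, 1) [0.45121743 0.03471547]
(1, 1) [0.57325769 0.01275696]
(1, -1) [ 0.55838257 -0.06991547]
far [0.4564 0.0277]
gap 0.026948453070693795
20.3167 0.027104584553477983 [-0.17430725  0.43294372 -1.12805928] 0.36222100876317437
[278.16277317 139.02146243]
```

View pics/l1.png

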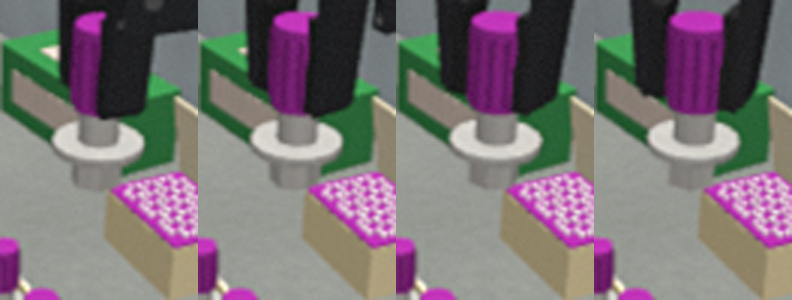

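The hex mouth measures about 46 px against 92 px for the 45 mm flange, so about 23 mm across flats, which is the size that fits the 21 mm nut. Next I need its yaw, from an enlarged, contrast-stretched crop.

```bash
python3 - <<'E'
import pickle
from h import *
r=pickle.load(open("l1.pkl","rb"));u,v=278,139
P=[]
for c in r:
    g=cv2.cvtColor(c["frame"],cv2.COLOR_RGB2GRAY)[v+1:v+15,u-20:u+20].astype(float)
    print(g[7:11,2:26].mean(0).round().astype(int).tolist())
    P.append(cv2.resize(np.clip((g-70)*2.2,0,255).astype(np.uint8),(400,140*2),interpolation=cv2.INTER_CUBIC))
cv2.imwrite("pics/l2.png",np.vstack([np.hstack(P[:2]),np.hstack(P[2:])]))
E
```

```text
[154, 154, 153, 153, 154, 155, 154, 154, 147, 124, 115, 127, 131, 130, 130, 132, 135, 134, 129, 126, 126, 127, 128, 130]
[156, 154, 154, 154, 154, 154, 156, 155, 147, 131, 118, 111, 122, 134, 134, 133, 134, 135, 138, 138, 135, 126, 119, 121]
[155, 154, 153, 154, 153, 154, 153, 152, 150, 136, 124, 120, 119, 120, 123, 130, 134, 134, 134, 135, 138, 138, 136, 123]
[154, 154, 153, 154, 153, 154, 153, 153, 153, 145, 130, 124, 124, 124, 127, 128, 126, 128, 131, 132, 130, 133, 135, 137]
```

View pics/l2.png

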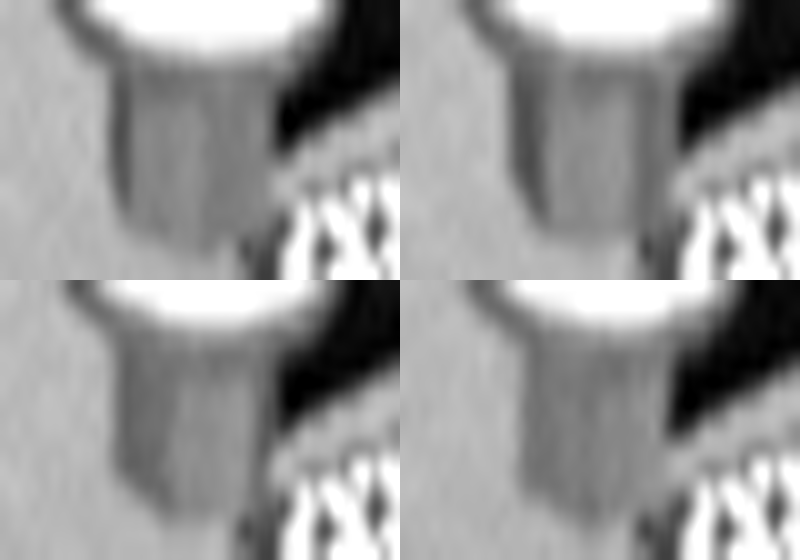

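Panels 2 and 4 show a flat facing the camera at about +18° tool offset, with a corner facing it at +45°. The camera lies at azimuth 233.1°, so tool yaw 274.7° (or +60 = 334.7°) lines up with the nut's flats. The hex stays centred in the grip to within about 1 mm. I'll now lower it on the nut with force monitoring.

```bash
cat >> h.py <<'E'
NUT=np.array([.5405,.1946])
def fz(): return get_obs()["contact_force"]
def press(xy,zend,base,lim=8,dz=.0015):
    """step down at xy until zend or force; returns z reached, force"""
    z=get_obs()["tcp_pos"][2]
    while z>zend+1e-4:
        z=max(z-dz,zend);movel([*xy,z],max_speed=.03)
        f=fz()-base
        if f[2]>lim: break
    o=get_obs();return o["tcp_pos"],o["contact_force"]-base
E
python3 - <<'E'
import pickle
from h import *
y=np.deg2rad(334.7)
movel([.50,-.10,.25],max_speed=.3,frame=down(y))
movel([*NUT,.16],max_speed=.3)
movel([*NUT,.125],max_speed=.1);sleep(.1)
base=fz();print("base",base,get_obs()["q"][5])
p,f=press(NUT,.104,base);print(p,f,get_obs()["time"])
s=capture("side");pickle.dump(s,open("n1.pkl","wb"));np.save("base.npy",base)
u,v=proj(s,[*NUT,.1])[0].astype(int)
cv2.imwrite("pics/n1.png",cv2.resize(cv2.cvtColor(s["frame"],cv2.COLOR_RGB2BGR)[v-50:v+50,u-50:u+50],(600,600),interpolation=cv2.INTER_CUBIC))
E
```

```text
base [ 0.16268134  0.4693008  -0.90903422] 0.7437725488357044
[0.54147457 0.19494932 0.1168132 ] [-0.27405677  0.0180262   8.22612938] 24.725
```

It stopped at TCP z .1168, so the mouth is on the nut's top. The TCP also reads 1 mm off the command in x. I'll do a small compensated search.

```bash
python3 - <<'E'
from h import *
base=np.load("base.npy");y=np.deg2rad(334.7)
movel([*NUT,.121],max_speed=.05);sleep(.1);o=get_obs();err=o["tcp_pos"][:2]-NUT
print("free err",err)
done=False
offs=[(0,0)]+[(1.2*np.cos(t),1.2*np.sin(t)) for t in np.arange(6)*np.pi/3+y]+[(2.2*np.cos(t),2.2*np.sin(t)) for t in np.arange(8)*np.pi/4+y]
for dx,dy in offs:
    xy=NUT-err+np.array([dx,dy])/1000
    movel([*xy,.1185],max_speed=.05)
    p,f=press(xy,.104,base,lim=7)
    print(np.round([dx,dy],1),np.round(p*1000,1),f.round(1))
    if p[2]<.112: done=True;break
    if get_obs()["time"]>42: break
print(done,get_obs()["time"],get_obs()["finger_gap"])
s=capture("side")
u,v=proj(s,[*NUT,.1])[0].astype(int)
cv2.imwrite("pics/n2.png",cv2.resize(cv2.cvtColor(s["frame"],cv2.COLOR_RGB2BGR)[v-50:v+50,u-50:u+50],(600,600),interpolation=cv2.INTER_CUBIC))
E
```

```text
free err [-0.00048949 -0.0001288 ]
[0 0] [541.8 195.1 116.7] [-1.1 -0.8  8.7]
[ 1.1 -0.5] [542.5 194.7 116.8] [-2.5 -0.5 11.7]
[1.  0.7] [542.5 195.8 116.6] [-4.1 -0.5 10.9]
[-0.1  1.2] [541.9 196.2 116.7] [-1.9 -1.5 10.8]
[-1.1  0.5] [541.2 195.5 116.8] [-1.2 -1.5  9.8]
[-1.  -0.7] [541.  194.5 116.7] [ 0.6 -1.  10.5]
[ 0.1 -1.2] [541.3 193.9 116.8] [-0.8  0.3  7. ]
[ 2.  -0.9] [543.  194.1 117.4] [-3.7  0.7  8.1]
[2.1 0.7] [543.2 195.7 117.2] [-3.   0.4  7. ]
[0.9 2. ] [542.7 197.  116.8] [-3.  -1.8 10.2]
[-0.7  2.1] [541.6 196.9 116.9] [ 0.3 -2.  10.3]
[-2.   0.9] [540.7 195.9 117.1] [ 1.1 -1.8  8.9]
[-2.1 -0.7] [540.4 194.5 117. ] [ 0.9 -0.8  8.7]
[-0.9 -2. ] [540.9 193.4 116.8] [-0.9  0.8 10.9]
[ 0.7 -2.1] [541.7 193.1 117. ] [-1.9  1.   7.4]
False 35.3917 0.026924905732819193
```

View pics/n2.png

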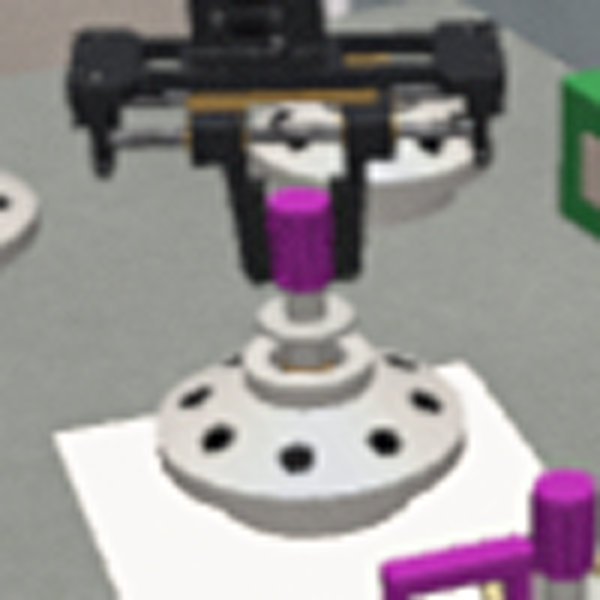

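```bash
python3 - <<'E'
import pickle
from h import *
d=pickle.load(open("c0.pkl","rb"));w1=pickle.load(open("c1.pkl","rb"))[0];s1=pickle.load(open("n1.pkl","rb"))
T=np.linspace(0,2*np.pi,73)
def circ(x,y,z,r): return np.c_[x+r*np.cos(T),y+r*np.sin(T),np.full(73,z)]
def ov(c,cs,ctr,h,S=400):
    f=cv2.cvtColor(c["frame"],cv2.COLOR_RGB2BGR);u,v=proj(c,ctr)[0].astype(int);k=S/(2*h)
    g=cv2.resize(f[v-h:v+h,u-h:u+h],(S,S),interpolation=cv2.INTER_CUBIC)
    for X,col in cs:
        p=(proj(c,X)-[u-h,v-h]+.5)*k
        cv2.polylines(g,[np.round(p*8).astype(np.int32)],True,col,1,cv2.LINE_AA,shift=3)
    return g[50:350]
n=[*NUT]
hexa=lambda:np.array([[n[0]+.021/3**.5*np.cos(a),n[1]+.021/3**.5*np.sin(a),.072] for a in np.deg2rad(80+60*np.arange(6))])
rim=(circ(*n,.074,.031),(0,0,255));hx=(hexa(),(255,0,0))
tp=[.5415,.1949]
A=ov(d["top"],[rim,hx],[*n,.07],30);B=ov(d["side"],[rim,hx],[*n,.08],30)
C=ov(s1,[rim,(circ(*tp,.0728+.0205,.0225),(0,200,0))],[*n,.08],30);D=ov(w1,[rim,hx],[*n,.07],50)
cv2.imwrite("pics/ov.png",np.vstack([np.hstack([A,B]),np.hstack([C,D])]))
E
```

```text
(no output)
```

View pics/ov.png

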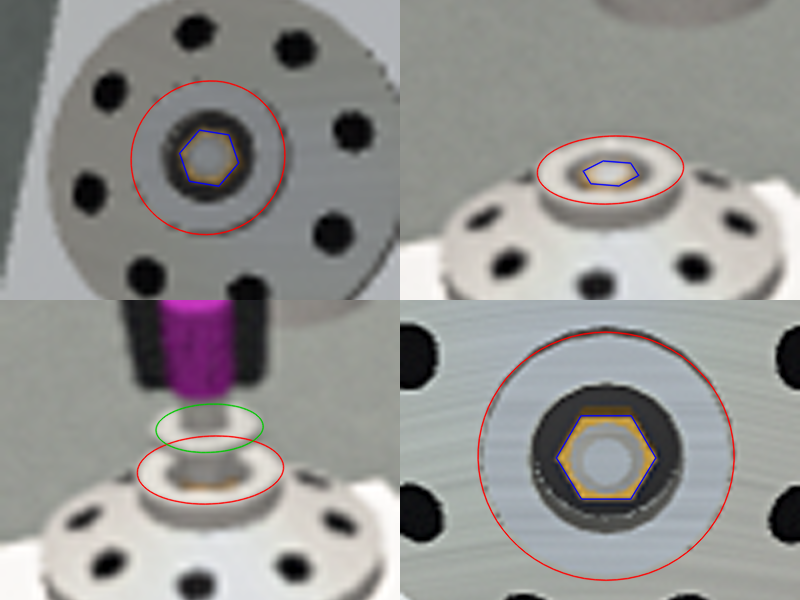

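All overlays agree: the nut is 21 mm, and its yaw and centre are right. What remains unknown is the socket's offset along the pads and a few degrees of yaw. The wrist camera can see the cap in the grip, so I'll measure the offset there.

```bash
python3 - <<'E'
import pickle
from h import *
w=capture("wrist");pickle.dump(w,open("g1.pkl","wb"));o=get_obs();p=o["tcp_pos"];R=np.array(o["tcp_rot"]);print(p,o["time"])
T=np.linspace(0,2*np.pi,73)
def C(z,r):
    return np.array([p+R@np.array([-z,r*np.cos(t),r*np.sin(t)]) for t in T])
f=cv2.cvtColor(w["frame"],cv2.COLOR_RGB2BGR)
u,v=proj(w,p+[0,0,.02])[0].astype(int);h=75;print(u,v)
u0,v0=max(u-100,0),max(v-75,0)
g=cv2.resize(f[v0:v0+150,u0:u0+200],(800,600),interpolation=cv2.INTER_CUBIC)
for z,r,col in((.038,.014,(0,0,255)),(-.021,.0225,(0,255,0)),(-.004,.014,(255,255,0))):
    q=(proj(w,C(z,r))-[u0,v0]+.5)*4;cv2.polylines(g,[np.round(q*8).astype(np.int32)],True,col,1,cv2.LINE_AA,shift=3)
cv2.imwrite("pics/g1.png",g)
E
```

```text
[0.54167674 0.19311475 0.11702241] 35.4917
258 261
```

View pics/g1.png

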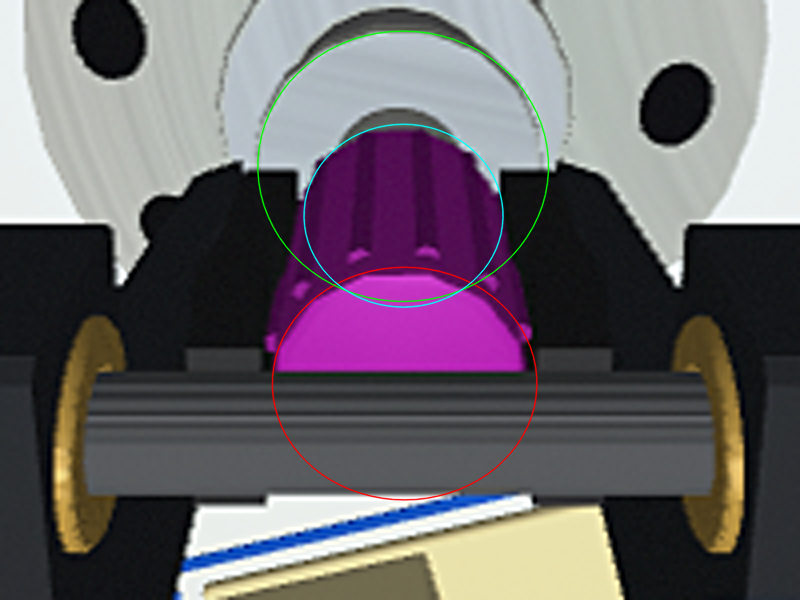

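Within the grip the socket is centred to about 0.5 mm across the jaws and 1 mm along the pads, so position was covered by the search and yaw is the suspect. I'll sweep yaw under light pressure at the best xy.

```bash
python3 - <<'E'
from h import *
base=np.load("base.npy");t0=get_obs()["time"]
xy=NUT+[-.0007,-.0004]
movel([*xy,.1185],max_speed=.06,frame=down(np.deg2rad(339)))
def trial(xy,yd):
    movel([*xy,.1165],max_speed=.05,frame=down(np.deg2rad(yd)))
    p,f=press(xy,.104,base,lim=6,dz=.001);print(yd,np.round(p*1000,1),f.round(1),round(get_obs()["time"],1));return p[2]<.112
ok=False
for yd in (339,342,345,348,352,356):
    ok=trial(xy,yd)
    if ok or get_obs()["time"]>45: break
if not ok:
    movel([*xy,.1185],frame=down(np.deg2rad(331)))
    for yd in (331,327,323):
        ok=trial(xy,yd)
        if ok or get_obs()["time"]>50: break
print(ok,get_obs()["time"])
E
```

```text
339 [540.7 194.3 116.9] [1.7 0.4 7.4] 36.2
342 [540.8 194.3 116.9] [1.8 0.  7.8] 36.7
345 [540.8 194.3 116.9] [ 3.  -1.5  8.6] 37.2
348 [540.7 194.3 116.8] [ 2.9 -1.3  9.2] 37.7
352 [540.7 194.4 116.9] [ 3.9 -0.8  8.8] 38.2
356 [540.7 194.4 116.9] [ 3.5 -0.9  8.1] 38.7
331 [540.  194.4 117.1] [ 2.  -0.9  8.2] 39.8
327 [540.2 194.4 117. ] [ 2.1 -1.1  8.8] 40.3
323 [540.2 194.4 116.9] [2.2 0.7 9. ] 40.8
False 40.825
```

It never drops, and the reason is now clear: I measured the outer hex, about 23 mm, so with its wall this is the 16 mm mouth, which rests on the nut. I'll put it back and take the socket at (1,-1), then check its outer width, where about 30 mm outside would mean 23 mm inside.

```bash
python3 - <<'E'
import pickle
from h import *
y=np.deg2rad(259.93)
movel([*NUT,.165],max_speed=.25)
put(pocket(-1,1),y);print(get_obs()["time"])
w=capture("wrist")
xy=np.array([.557,-.0696])
movel([*xy,.12],max_speed=.4,frame=down(y));movel([*xy,.049],max_speed=.15);set_gripper(0);print("gap",get_obs()["finger_gap"])
movel([*xy,.16],max_speed=.25);s0=capture("side")
r=look(y,np.deg2rad([0,30]));pickle.dump((w,s0,r),open("l3.pkl","wb"));print(get_obs()["time"])
u,v=278,139;P=[]
for c in r:
    f=cv2.cvtColor(c["frame"],cv2.COLOR_RGB2BGR)
    P.append(cv2.resize(f[v-12:v+18,u-20:u+20],(400,300),interpolation=cv2.INTER_CUBIC))
    g=cv2.cvtColor(f,cv2.COLOR_BGR2GRAY)[v+1:v+15,u-20:u+20];print(g[7:11].mean(0).round().astype(int).tolist())
f=cv2.cvtColor(s0["frame"],cv2.COLOR_RGB2BGR);U,V=proj(s0,[*pocket(-1,1),.05])[0].astype(int)
Q=cv2.resize(f[V-45:V+45,U-60:U+60],(400,300));Wd=cv2.resize(cv2.cvtColor(w["frame"],cv2.COLOR_RGB2BGR),(400,300))
P=[np.clip((p.astype(float)-60)*1.8,0,255).astype(np.uint8) for p in P]
cv2.imwrite("pics/l3.png",np.vstack([np.hstack(P),np.hstack([Q,Wd])]))
E
```

```text
put F [-0.15437183 -0.42755933 -0.33957892]
45.1667
gap 0.026881870745422
49.45
[156, 156, 156, 154, 154, 154, 147, 122, 103, 108, 124, 132, 133, 132, 132, 133, 133, 134, 134, 135, 134, 133, 135, 132, 128, 127, 127, 127, 127, 126, 127, 125, 128, 143, 150, 159, 164, 148, 162, 168]
[156, 156, 156, 155, 154, 151, 137, 123, 119, 120, 120, 119, 119, 120, 121, 122, 128, 136, 136, 135, 136, 134, 135, 136, 136, 136, 136, 135, 135, 131, 121, 118, 144, 164, 150, 159, 164, 148, 162, 169]
```

View pics/l3.png

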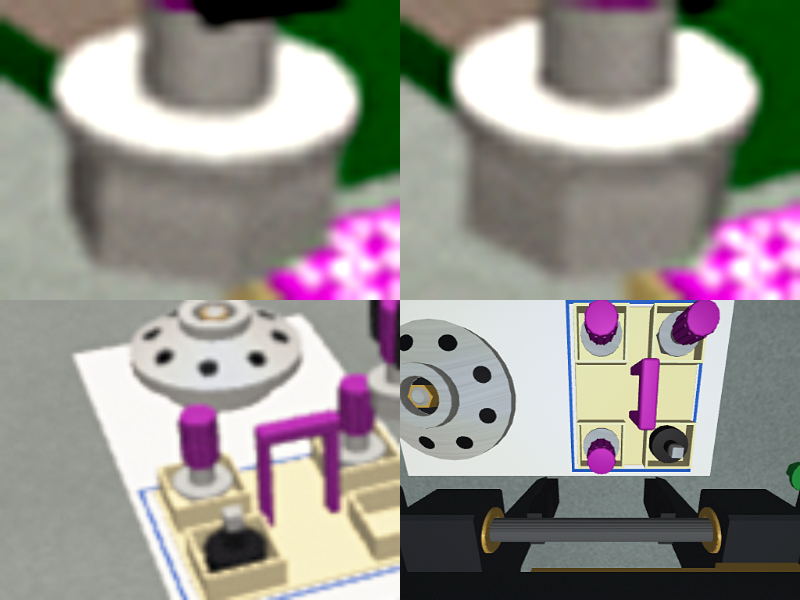

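The first socket is back upright. This one's outer hex is about 39 mm against the 45 mm flange, so it is the 30 mm one and can't enter the well. I'll put it back too and take the (1,1) socket, with two quick side shots for its yaw on the way to the nut.

```bash
python3 - <<'E'
import pickle
from h import *
y=np.deg2rad(259.93);y2=np.deg2rad(289.93)
xy=pocket(1,-1)*.5+np.array([.557,-.0696])*.5
movel([*xy,.15],max_speed=.4,frame=down(y));movel([*xy,.051],max_speed=.12);set_gripper(.06);movel([*xy,.12],max_speed=.3)
print(get_obs()["time"])
xy=pocket(1,1)
movel([*xy,.12],max_speed=.3);movel([*xy,.049],max_speed=.15);set_gripper(0);print("gap",get_obs()["finger_gap"])
movel([*xy,.16],max_speed=.3)
A=np.array([.50,.08,.26]);L=[]
movel(A,max_speed=.35);L.append((capture("side"),get_obs()["tcp_pos"]))
movep(A,down(y2));L.append((capture("side"),get_obs()["tcp_pos"]))
pickle.dump(L,open("l4.pkl","wb"));print(get_obs()["time"])
P=[]
for c,p in L:
    u,v=np.round(proj(c,p-[0,0,.036])[0]).astype(int);print(u,v,proj(c,p-[0,0,.036])[0])
    f=cv2.cvtColor(c["frame"],cv2.COLOR_RGB2BGR)[v-18:v+12,u-20:u+20]
    print(cv2.cvtColor(f,cv2.COLOR_BGR2GRAY)[17:21].mean(0).round().astype(int).tolist())
    g=cv2.resize(f,(400,300),interpolation=cv2.INTER_CUBIC)
    P.append(np.clip((g.astype(float)-60)*1.8,0,255).astype(np.uint8))
f=cv2.cvtColor(L[1][0]["frame"],cv2.COLOR_RGB2BGR)
cv2.imwrite("pics/l4.png",np.vstack([np.hstack(P),cv2.resize(f[60:270,100:380],(800,300*2))[:300]]))
cv2.imwrite("pics/l4.png",np.hstack(P) if 0 else np.vstack([np.hstack(P),np.hstack([cv2.resize(f[100:280,130:370],(400,300)),np.zeros((300,400,3),np.uint8)])]))
E
```

```text
52.3917
gap 0.02711283093557498
55.775
205 117 [204.72731189 116.91684596]
[148, 148, 148, 148, 146, 147, 147, 147, 140, 130, 130, 141, 146, 132, 124, 123, 126, 128, 128, 128, 126, 125, 126, 125, 125, 138, 155, 160, 178, 210, 226, 225, 222, 220, 219, 219, 218, 214, 208, 200]
205 116 [204.95857804 116.48372809]
[150, 149, 148, 149, 148, 147, 147, 147, 139, 131, 134, 144, 144, 125, 126, 135, 143, 145, 147, 144, 142, 142, 139, 129, 122, 118, 116, 115, 136, 188, 222, 225, 224, 224, 224, 226, 225, 216, 197, 184]
```

View pics/l4.png

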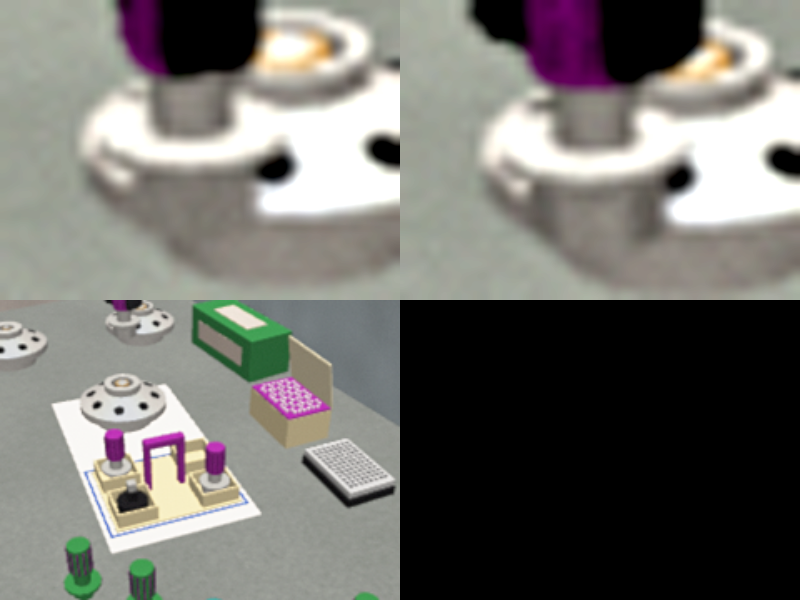

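Both rejected sockets stand upright in the caddy, at (115,450) and (215,465) in the lower-left panel. The held one's outer hex is about 29 mm, so its mouth is 23 mm. A flat faces the camera at roughly tool yaw 283±8°, which puts it in line with the nut at about 327°. I'll seat it with a guarded yaw and lateral search.

```bash
python3 - <<'E'
from h import *
D=lambda d:down(np.deg2rad(d));T=lambda:get_obs()["time"]
c=NUT+[-.0004,-.0002]
movel([*NUT,.165],max_speed=.35,frame=D(327.5))
movel([*NUT,.122],max_speed=.15);base=fz();np.save("base.npy",base);print(T(),base)
def search():
    first=True
    for off in [(0,0),(1,0),(-1,0),(0,1),(0,-1)]:
        xy=c+np.array(off)/1000
        for d in ((0,4,8,12,-4,-8,-12) if first else (-8,-4,0,4,8,12)):
            movel([*xy,.1165 if not first or d else .119],max_speed=.06,frame=D(327.5+d))
            p,f=press(xy,.104,base,lim=7,dz=.0012)
            print(off,d,np.round(p*1000,1),f.round(1),round(T(),1))
            if p[2]<.1135: return xy,d
            if T()>66: return None
        first=False
r=search()
if r: 
    p,f=press(r[0],.1035,base,lim=15,dz=.001);print("final",np.round(p*1000,1),f.round(1))
print(r,T(),get_obs()["finger_gap"])
E
```

```text
57.0167 [ 0.37633945  0.1526528  -0.55327607]
(0, 0) 0 [540.8 194.6 104.7] [ 5.3 -0.3  5.4] 60.8
final [541.  194.8 104.7] [ 4.6 -0.1  8.5]
(array([0.5401, 0.1944]), 0) 61.2667 0.02713838564038857
```

It went straight down to TCP z .1047, so the mouth is about 11 mm below the nut's top, with floor contact. One last check picture before handing in.

```bash
python3 - <<'E'
from h import *
s=capture("side");o=get_obs();print(o["time"],o["tcp_pos"],o["contact_force"],o["finger_gap"])
cv2.imwrite("pics/end.png",cv2.resize(cv2.cvtColor(s["frame"],cv2.COLOR_RGB2BGR)[100:310,120:400],(800,600),interpolation=cv2.INTER_CUBIC))
E
```

```text
61.3167 [0.54094882 0.19476921 0.10462708] [ 5.52834573 -0.31326442  7.10824199] 0.027186304770284095
```

View pics/end.png

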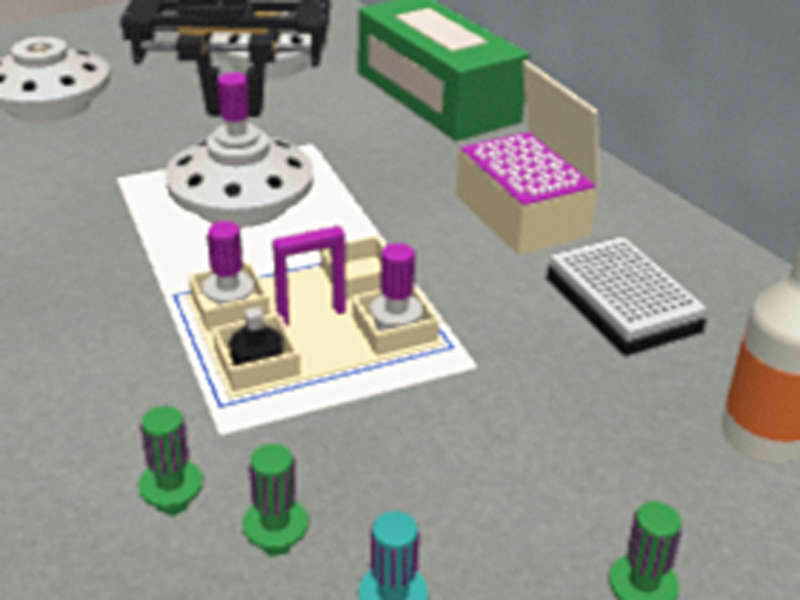

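The socket is seated in the rotor at (235,130) with its flange just above the rim. The other two stand upright at (225,260) and (397,285), the caddy is on the outline, and the bystanders look unmoved. Handing in.

```bash
python3 -c "
from station import *
finish_job()"
```

```text
the job is handed in; nothing more can be done
```

The job is handed in at about 61 s of the 72 s allowed, with the 23 mm socket gripped and down over the 21 mm nut. `finish_job` reports no verdict.

**What I did**
- I carried the caddy level by its handle and set it on the outline. The wrist fit put it about 1.5 mm from the outline's centre.
- The first socket rested on the nut. I had measured its outer hex, about 23 mm, as if it were the mouth, and spent about 16 s searching position and yaw before seeing that its mouth was 16 mm. It went back in its pocket.
- The second socket's outer hex was about 39 mm, so I judged it the 30 mm one from the side camera and put it back without trying it on the nut.
- The third socket went home on the first press.

**Last checks**
- **Seating:** the TCP was at z 0.1046, which puts the mouth about 11 mm below the nut's top. The TCP was within about 0.5 mm of the estimated nut axis.
- **Grip and force:** the finger gap was 27 mm, on the socket. The wrist felt about 7 N upward, and also about 5 N sideways in x.
- **Everything else:** the last picture shows the other two sockets upright in the caddy. The tip box, microplate and bottle look unmoved.

**Checks that failed or disagreed**
- The top-camera handle fit after placing failed because the arm was in the way.
- The side-camera fits disagreed by several millimetres with the others, so I used the wrist fits.

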